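# Set a pendulum angle gauge to its preset slope on a knotty stud

### The job

Stand the angle gauge on the crown of the knot on the stud offcut, its foot lying along the stud and centred on the crown, and rock it there until the swinging pointer settles on the set mark of its dial. Then keep hold of it, still resting on the crown with a light push, so that the slope can be pencilled off: the program finishes while holding the gauge, it is not let go. Set the gauge down gently and leave the tape measure, jar and hammer where they are.

Things in the scene. Friction and masses are not known exactly. Their poses are not given: they have to be found in the camera images.
- gauge: Loose pendulum angle gauge, 0.4 to 0.6 kg, standing on the bench. Foot 140 mm long (y), 34 wide (x), 16 high, flat below; round grey case 120 mm across, 24 thick, centre 71 mm up, white dial on its +x face; black grip block on top. Origin: centre of the foot's underside; x out of the dial, y along the foot, z up. At the start its yaw is -0.1 to 0.8, the dial facing away from the robot.
- grip (a point): Where to take the gauge: on its centre line, 150 mm above the underside, axes as gauge, in the black grip block 44 mm long (y) by 20 mm thick (x), which stands clear of the case from 132 to 164 mm above the underside.
- pointer (a joint): Angle (rad) of the black pointer on the dial: slim needle up, round bob below, a free pendulum (about 3 Hz, dies out in some 2 s) on the case's centre, so the needle settles straight up. 0: on the dial's thick middle stroke; positive: needle tip towards the gauge's -y. Gauge tilted by a about its +x (its +y end up): it settles at -a. The fingers cannot touch it.
- set_mark (a joint): Angle (rad) of the set mark, zero and sense as pointer: a short brass diamond with a tab at the rim of the dial, preset between -0.21 and 0.21, stiff, out of reach of the fingers. Dial strokes are 5 degrees (0.087 rad) apart, long ones every 10.
- pointer_tip (a point): Tip of the needle, 50 mm from the pivot; z axis along the needle.
- mark_tip (a point): Inner point of the set mark at the dial's rim, 50 mm from the pivot; z axis radially outwards through the mark.
- stud: Stud offcut, pale wood, 260 mm long (y), 89 wide (x), 38 thick, screwed flat on the joist offcut, immovable. A knot swells its top at mid-length, over the full width: a round hump 20 mm high (radius 80 mm about the stud's x to 30 mm either side of its crown, easing to flat at 78 mm); left alone a gauge tips to one end. Origin: centre of the underside, 38 mm above the bench; z up.
- crown (a point): Top of the hump in the middle of the stud, 96 mm above the bench; axes as stud.
- joist: Joist offcut, browner wood, 300 mm long (y), 140 wide (x), 38 thick, flat on the bench and fixed; the stud lies centred along it. Origin: centre of the underside.
- tape: Bystander: loose yellow tape measure, 34 x 72 x 60 mm high; origin at the centre of its underside.
- jar: Bystander: loose clear screw-top jar, 60 mm across, 62 mm high; origin at the centre of its underside.
- hammer: Bystander: loose hammer lying on the bench, 280 mm long (its x axis).
Things that resemble listed ones, but are neither listed nor needed, are in the scene too. Of the things that look like the gauge, the larger one is meant.

How it is judged:
By the outcome, as a careful person would: the job done as asked, in the order asked, and still so for the second after the job is handed in, while the arm keeps its last pose, push and grip.
It also fails if it takes over 48 s, if anything falls off the work surface, if the arm or the gripper's body presses on something with over 40 N, if the wrist force passes 120 N, or if a joint passes its speed limit or range.

### The arm

A 6-joint arm with a two-finger parallel gripper is mounted at the origin on the work surface. World frame = base frame: x ahead of the robot, y to its left, z up, the work surface at z = 0. Lengths are in m, angles in rad, forces in N, time in s.
With the tool pointing down it reaches from about 0.275 to 0.725 m from the base axis. Payload 15.9 kg.
Tool frame: the origin (TCP) lies on the centre line of the jaws, within the pads' length; the fingertips stand tcp_to_tips ahead of it and the grasp point (between the pads) lies 3 mm ahead of it (tcp_to_tips is the distance from the TCP to the fingertips, in m); z points along the fingers, y is the line along which they close (so a half turn about z gives the same grasp; the last joint's range is limited). The gripper opens to 85 mm and grips with 20 to 120 N. Pads are 22 mm wide; open, the fingers measure 114 mm over their backs; the gripper's body (76 mm by 85 mm) begins 54 mm behind the grasp point. The pads swing forward as they close: fully open they stand 13 mm farther back than shut.
Start: joints at [1.233, 0.213, -0.034, 1.323, 0, 1.571], TCP at [0.166, 0.472, 0.225] pointing down, gripper open.
Joint ranges: [-2.98, 2.98], [-0.74, 1.72], [-1.14, 1.35], [-2.1, 2.04], [-1.57, 1.44], [-3.14, 3.14]. Speed limits (rad/s): [1.89, 1.89, 2.39, 2.57, 3.14, 3.14].

### API

Orientations are given as [roll, pitch, yaw] about the fixed x, y, z axes, in that order (R = Rz(yaw) Ry(pitch) Rx(roll)).
In Python, from cell import * gives the robot as it stands. The module is installed in compiled form; this text tells all that it offers.
- The arm moves only by the tool arm_command, never from a script. Its argument "steps" is a list of rows, each a list of 5 numbers: the shift along the tool's x, y, z in cm, then the turn about the tool's z in degrees, then the opening in per cent of the stroke, from 0 (shut) to 100 (fully open). In form: [[dx, dy, dz, spin, grip], ...]. A call has 1 to 20 rows; each row is the pose to reach, as a shift and turn from the pose commanded when the call began, along the tool's axes at that moment; what a row does not reach only later rows make up. A row lasts 1/8 s, in which the tool goes at most 62.5 mm and 10.7 degrees, less where a joint would pass 70% of its speed; a pose out of reach is approached as far as the arm can. A call with a gripper value outside its range is refused whole. The fingers move at their own pace and stop on an object; "grip_force" is the grip in N (left out, the last holds). Time passes only in rows, so rows that repeat a pose let the fingers close. It gives the time, the measured TCP pose, the force, the opening and the grip force at its end, in the units of the state.
- read_state(): the state, without advancing time (a new reading comes with each control period).
- capture(name): name is "scene" or "top"; returns a dict with "img" (480x640x3 uint8, red, green, blue), "depth" (480x640 float32, m along the optical axis (not along the pixel's ray), 0 where there is no reading), "fx", "fy", "cx", "cy" (pixels), "k1" (the pictures are not rectified: a ray, as slopes to the right and down, at radius r is drawn at 1 + k1 r^2 times it, then the intrinsics apply), "R" (3x3) and "t" (3): a world point X has camera coordinates R X + t. Camera axes: x right, y down, z forward; pixel columns grow to the right and rows downward; lengths in m; the calibration is good to about 2 mm. A picture is of the moment at which its call begins.
- finish_job(): hands the job in; it is judged then, once.
The state is a dict: "time_s": time; "qpos": joint angles; "qd": joint speeds; "joint_efforts": joint torques, N m; "eef_pos": TCP position; "orientation": TCP orientation; "force": force on the tool from outside, world axes, zero at the start; "ft_torque": the same for the moment, N m; "finger_gap": finger opening in m; "grasp_force": force on a finger pad.
Only numpy, scipy, OpenCV 4.12 (cv2) and the standard library are available. Lean on these libraries where they do the work, as an engineer would, in place of code of your own. Each camera call takes 0.05 s, during which the arm holds its last target. There are 200 camera calls.

## Working session

There is one attempt and no reset: what is moved stays moved. The work goes in short steps, Python scripts to look and compute and a tool call to move; the robot and the scene stay as the last step left them, time stands still between calls to the robot, and variables do not carry over. Pictures are saved under pics/ and viewed, at most 10 in all, crops included, and the job is handed in when it is done.

Besides the shell and the picture viewer there is one more tool, called after "Call:" by a JSON object that holds its "api" and its "payload". arm_command: Moves the arm, as the interface text tells. Its arguments: {"type":"object","properties":{"steps":{"type":"array"},"grip_force":{"type":"number"}},"required":["steps"]}

```bash
mkdir -p pics; cat > h.py <<'E'
from cell import *
import numpy as np, cv2, pickle
def snap(n,tag):
    c=capture(n); pickle.dump(c,open(f'pics/{tag}.pkl','wb')); cv2.imwrite(f'pics/{tag}.png',c['img'][:,:,::-1]); return c
def load(tag): return pickle.load(open(f'pics/{tag}.pkl','rb'))
def ray(c,u,v):
    K=np.array([[c['fx'],0,c['cx']],[0,c['fy'],c['cy']],[0,0,1]])
    p=np.array([(u-c['cx'])/c['fx'],(v-c['cy'])/c['fy']]);q=p.copy()
    for _ in range(20): q=p/(1+c['k1']*(q@q))
    R=np.array(c['R']);return -R.T@c['t'], R.T@np.array([*q,1])
def at_z(c,u,v,z):
    o,d=ray(c,u,v); return o+d*(z-o[2])/d[2]
def at_d(c,u,v):
    o,d=ray(c,u,v); return o+d*np.median(c['depth'][v-1:v+2,u-1:u+2])
def proj(c,X):
    p=np.array(c['R'])@X+c['t'];q=p[:2]/p[2];q=q*(1+c['k1']*(q@q));return q[0]*c['fx']+c['cx'],q[1]*c['fy']+c['cy']
E
python3 - <<'E'
from h import *
for n in('scene','top'):
    c=snap(n,n+'0');print(n,c['fx'],c['k1'],-np.array(c['R']).T@c['t'],np.array(c['R'])[2])
print(read_state())
E
```

```text
scene 588.7030422646245 -0.15125460329639603 [1.37223423 0.47055578 0.84663204] [-0.6867355  -0.376327   -0.62191024]
top 494.4848439314028 -0.03442108079265487 [0.40298911 0.0274459  0.91302451] [ 0.18313854 -0.00329018 -0.98308161]
{'time_s': 0.1, 'qpos': array([ 1.23297368e+00,  2.13323466e-01, -3.49560584e-02,  1.32349892e+00,
       -4.24419337e-06,  1.57077286e+00]), 'qd': array([-0.0004409 , -0.00017793,  0.0020545 ,  0.00113136,  0.00099731,
        0.00043639]), 'joint_efforts': array([ 2.72968409e-04, -6.87247181e+01,  4.87804270e+01,  1.22245308e-02,
        3.85381429e-05, -9.19460007e-06]), 'eef_pos': array([0.16561989, 0.4714593 , 0.22487338]), 'orientation': array([-3.14061053e+00,  4.22114892e-06,  2.80379347e+00]), 'force': array([ 0.80675479, -0.04314034,  0.15471892]), 'ft_torque': array([ 0.0327031 , -0.01321055, -0.02439345]), 'grasp_force': 0.0, 'finger_gap': 0.08557153962733911}
```

View pics/scene0.png

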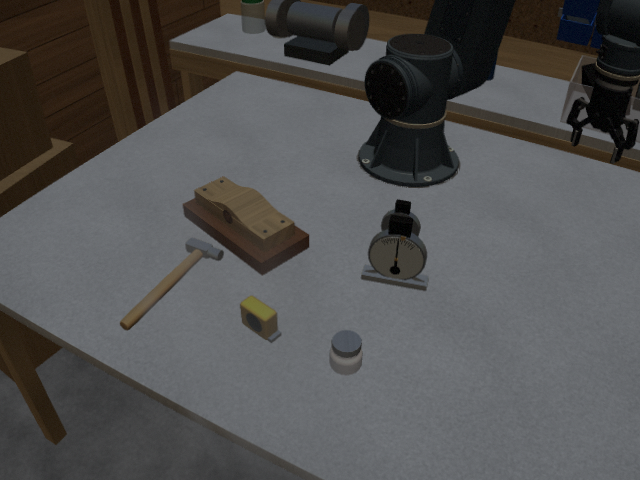

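View pics/top0.png

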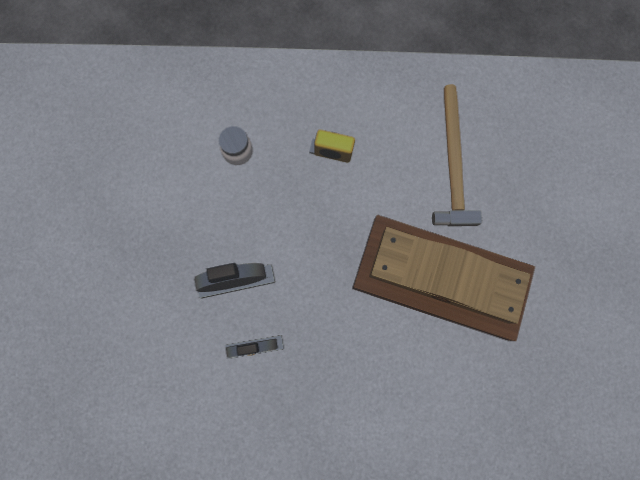

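The scene picture shows the large gauge at (397,255) with the smaller one behind it. The stud and joist are at (248,220). In the top picture the large gauge is at (235,278) and the joist at (445,277). I'll enlarge these.

```bash
python3 - <<'E'
from h import *
t=load('top0')['img'][:,:,::-1];s=load('scene0')['img'][:,:,::-1]
a=cv2.resize(t[250:310,185:285],None,fx=4,fy=4,interpolation=2) #400x240
b=cv2.resize(s[230:290,355:435],None,fx=5,fy=5,interpolation=2) #400x300
d=cv2.resize(t[210:345,345:545],None,fx=4,fy=4,interpolation=2) #800x540
cv2.imwrite('pics/c1.png',np.hstack([np.vstack([a,np.zeros((60,400,3),np.uint8)]),b])); cv2.imwrite('pics/c2.png',d)
E
```

```text
(no output)
```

View pics/c1.png

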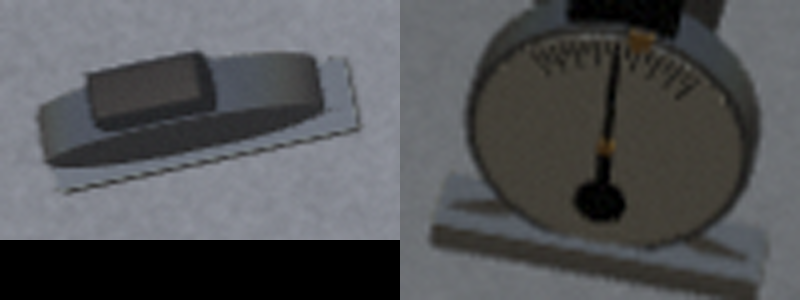

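View pics/c2.png

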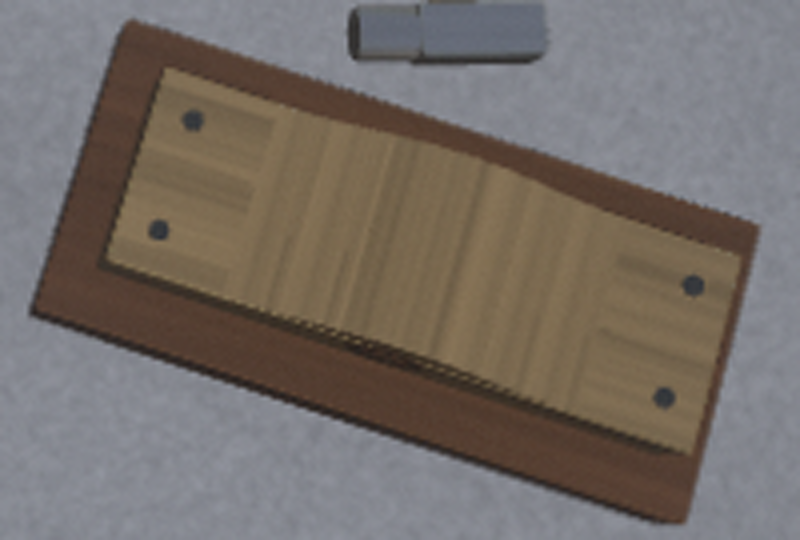

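The crops show the foot's near bottom edge running from (201.5,298) to (275,281.7), and the stud's top corners and screws are all visible. The mark sits right of the needle, at about (403.4,238.4) in the scene picture, with the pivot at (396.2,259.2).

```bash
python3 - <<'E'
from h import *
import cell
print([ (k,v) for k,v in vars(cell).items() if isinstance(v,(int,float,np.ndarray)) and not k.startswith('__')][:10],[k for k in vars(cell) if not k.startswith('_')])
c=load('top0')
P=lambda u,v,z:at_z(c,345+u/4,210+v/4,z)
S=np.array([P(*p,.076) for p in[(165,68),(107,263),(740,255),(690,453)]])
W=np.array([P(*p,.076) for p in[(193,120),(158,230),(693,285),(664,397)]])
J=np.array([P(*p,.038) for p in[(130,20),(32,312),(758,226),(682,520)]])
for A in(S,W,J):
    y=A[0]+A[1]-A[2]-A[3];x=A[0]+A[2]-A[1]-A[3]
    print(A.mean(0),np.hypot(*y[:2])/2,np.hypot(*x[:2])/2,'yaw',np.arctan2(-y[0],y[1]),np.arctan2(x[1],x[0]))
Q=lambda u,v,z:at_z(c,185+u/4,250+v/4,z)
a,b=Q(66,192,0),Q(360,127,0);y=a-b;g=np.arctan2(-y[0],y[1]);print('foot',a,b,np.linalg.norm(y),g,'centre',(a+b)/2+.017*np.array([np.cos(g),np.sin(g),0]))
# depth cloud
def cloud(c,u0,u1,v0,v1): return np.array([at_d(c,u,v) for v in range(v0,v1) for u in range(u0,u1)])
G=cloud(c,195,250,255,290);T=G[(G[:,2]>.158)&(G[:,2]<.17)]
r=cv2.minAreaRect((T[:,:2]*1000).astype(np.float32));print('block top',len(T),T.mean(0),r)
H=cloud(c,365,535,225,330);print('zmax stud',np.percentile(H[:,2],99.5)); K=H[H[:,2]>.093];print('crown ridge',K.mean(0))
s=load('scene0')
# dial mark in gauge frame
X=(a+b)/2+.017*np.array([np.cos(g),np.sin(g),0]);ex=np.array([np.cos(g),np.sin(g),0]);ey=np.array([-np.sin(g),np.cos(g),0])
for n,(u,v) in dict(piv=(606,146),mark=(642,50),tip=(617,48)).items():
    o,d=ray(s,355+(u-400)/5,230+v/5);p=o+d*((X+.013*ex-o)@ex)/(d@ex);print(n,(p-X)@ey,p[2],'ang',np.arctan2(-(p-X)@ey,p[2]-.071))
E
```

```text
[('tcp_to_tips', 0.022)] ['capture', 'finish_job', 'read_state', 'PlanningError', 'tcp_to_tips']
[ 0.49779133 -0.21150709  0.076     ] 0.25800700181758857 0.08844188843290321 yaw -0.29261139744033293 -0.28874428691989773
[ 0.49827102 -0.21215445  0.076     ] 0.22436988940577637 0.0501645955329516 yaw -0.2967582310323451 -0.30112004996845726
[ 0.49796681 -0.2111309   0.038     ] 0.2972874796911325 0.13846450518931983 yaw -0.2909774490971836 -0.30651602097411057
foot [0.45099815 0.22741593 0.        ] [0.48458602 0.09369121 0.        ] 0.13787836647861598 0.24608114924346958 centre [0.48427995 0.16469486 0.        ]
block top 393 [0.48285349 0.1651646  0.16400877] ((483.15167236328125, 165.55609130859375), (20.676616668701172, 44.285770416259766), 14.13115406036377)
zmax stud 0.09694908454011943
crown ridge [ 0.49850693 -0.21054617  0.09536864]
piv 0.0030414113646839115 0.06871182883961435 ang -2.2157924586399664
mark 0.012909028690716882 0.12094151065789605 ang -0.2529465374644379
tip 0.0029651808325867907 0.11987845018111365 ang -0.06059012466591223
```

Call:
{"api": "arm_command", "payload": {"steps": [[-4,-1.8,0,5.6,100],[-8,-3.7,0,11.3,100],[-12,-5.5,0,17,100],[-16,-7.3,0,22.6,100],[-20.1,-9.2,0,28.3,100],[-24.1,-11,0,34,100],[-28.1,-12.8,0,39.6,100],[-32.1,-14.7,0,45.2,100],[-36.1,-16.5,0,51,100],[-40.2,-18.3,0,56.5,100],[-40.2,-18.3,0,56.5,100],[-40.2,-18.3,0,56.5,100],[-40.2,-18.3,0,56.5,100]], "grip_force": 25}}

```text
time_s: 1.72
eef_pos: [0.4837, 0.1665, 0.2253]
orientation: [-3.141, -0.0, 1.819]
force: [-1.0, -0.3, -0.6]
finger_gap: 0.0855
grasp_force: 0.0
```

Call:
{"api": "arm_command", "payload": {"steps": [[0,0,2,0,100],[0,0,4,0,100],[0,0,5.8,0,70],[0,0,6.8,0,50],[0,0,6.8,0,40],[0,0,6.8,0,30],[0,0,6.8,0,20],[0,0,6.8,0,10],[0,0,6.8,0,0],[0,0,6.8,0,0],[0,0,6.8,0,0]], "grip_force": 35}}

```text
time_s: 3.1
eef_pos: [0.4854, 0.1662, 0.1591]
orientation: [3.138, -0.0, 1.818]
force: [-1.3, -0.9, 14.9]
finger_gap: -0.0001
grasp_force: 7.2
```

```bash
python3 - <<'E'
from h import *
t=snap('top','t1')['img'][:,:,::-1];s=snap('scene','s1')['img'][:,:,::-1]
cv2.imwrite('pics/c3.png',np.hstack([cv2.resize(t[200:350,150:350],None,fx=2,fy=3)[:,:400],cv2.resize(s[150:300,340:473],(400,450))]))
print(read_state()['finger_gap'],read_state()['force'])
E
```

```text
3.738375285756434e-05 [-1.87905354 -0.50476299 14.08180425]
```

View pics/c3.png

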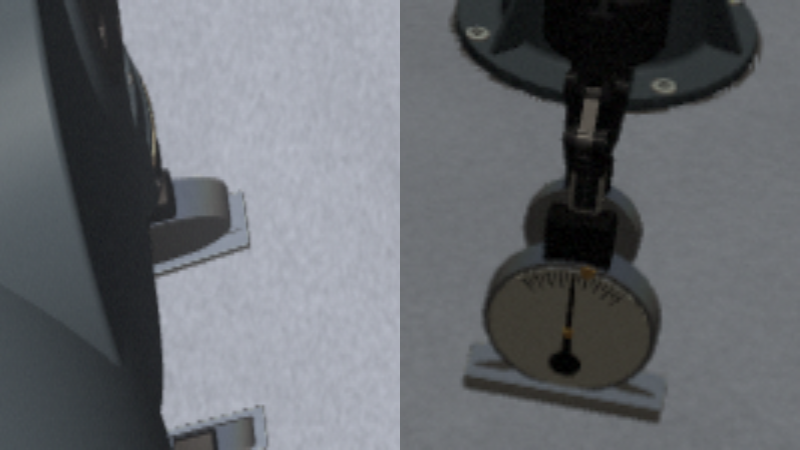

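```bash
python3 - <<'E'
from h import *
s=load('scene0');r=load('s1')
print('tcp px',proj(r,np.array([.4854,.1662,.1591])),'tip',proj(r,np.array([.4854,.1662,.137])))
print('block top px',proj(r,np.array([.4838,.1655,.164])))
for v in range(192,240,3): print(v,*[(u,at_d(s,u,v).round(3),at_d(r,u,v).round(3)) for u in(401,)])
s0=s['img'][225:290,355:435].astype(int);s1=r['img'][225:290,355:435].astype(int);print(np.abs(s0-s1).mean(2).mean(1).round(0))
t=load('t1');G=np.array([at_d(t,u,v) for v in range(255,300) for u in range(195,275)]);T=G[(G[:,2]>.158)&(G[:,2]<.17)];print(len(T),T.mean(0) if len(T) else'')
E
```

```text
tcp px (np.float64(400.16366882043263), np.float64(220.27708170747923)) tip (np.float64(399.16467858895163), np.float64(229.2068510174258))
block top px (np.float64(400.3727995938382), np.float64(217.74085253132088))
192 (401, array([ 0.165,  0.05 , -0.001]), array([0.535, 0.179, 0.259]))
195 (401, array([ 0.175,  0.054, -0.002]), array([0.54 , 0.181, 0.257]))
198 (401, array([ 0.187,  0.059, -0.003]), array([0.543, 0.183, 0.253]))
201 (401, array([0.368, 0.123, 0.119]), array([0.54 , 0.183, 0.244]))
204 (401, array([0.376, 0.126, 0.117]), array([0.531, 0.18 , 0.231]))
207 (401, array([0.373, 0.126, 0.107]), array([0.514, 0.175, 0.212]))
210 (401, array([0.374, 0.127, 0.101]), array([0.497, 0.17 , 0.192]))
213 (401, array([0.374, 0.128, 0.093]), array([0.498, 0.17 , 0.186]))
216 (401, array([0.475, 0.163, 0.162]), array([0.496, 0.171, 0.178]))
219 (401, array([0.484, 0.167, 0.162]), array([0.497, 0.171, 0.171]))
222 (401, array([0.49 , 0.17 , 0.159]), array([0.494, 0.171, 0.162]))
225 (401, array([0.491, 0.171, 0.153]), array([0.501, 0.174, 0.161]))
228 (401, array([0.493, 0.172, 0.147]), array([0.501, 0.175, 0.154]))
231 (401, array([0.492, 0.173, 0.139]), array([0.501, 0.176, 0.147]))
234 (401, array([0.491, 0.173, 0.131]), array([0.5  , 0.176, 0.139]))
237 (401, array([0.494, 0.175, 0.127]), array([0.499, 0.176, 0.131]))
[ 3.  3.  3.  3.  3.  4.  4.  4.  5.  8. 12. 13. 14. 11. 10. 10.  9.  9.
 10. 10.  9.  8.  7.  6.  7.  7.  6.  6.  6.  6.  6.  5.  5.  6.  5.  5.
  5.  5.  5.  5.  5.  4.  6.  5.  5.  5.  4.  5.  5.  6.  5.  5.  5.  5.
  5.  4.  3.  4.  3.  4.  4.  3.  3.  3.  3.]
60 [0.49447553 0.14943184 0.16373977]
```

Fingers read as shut and the gauge has moved about 8 mm in +x. I'll lift slightly to see whether it is held.

Call:
{"api": "arm_command", "payload": {"steps": [[0,0,-0.5,0,0],[0,0,-1,0,0],[0,0,-1.5,0,0],[0,0,-1.5,0,0],[0,0,-1.5,0,0]]}}

```text
time_s: 3.82
eef_pos: [0.4843, 0.1658, 0.1722]
orientation: [-3.141, -0.0, 1.818]
force: [-0.3, 0.7, -0.0]
finger_gap: 0.0005
grasp_force: 0.0
```

```bash
python3 - <<'E'
from h import *
r=snap('scene','s2');i=r['img'][185:255,355:455,::-1]
cv2.imwrite('pics/c4.png',np.clip(cv2.resize(i,(800,560),interpolation=2)*2.0,0,255).astype(np.uint8))
st=read_state();print(st['force'],st['finger_gap'],st['grasp_force'],st['eef_pos'])
for v in range(198,240,3): print(v,at_d(r,401,v).round(3))
E
```

```text
[0.0817979  0.46244629 0.34739688] -2.248911407594305e-05 0.0 [0.484255   0.16581451 0.17211924]
198 [0.528 0.178 0.241]
201 [0.514 0.173 0.225]
204 [0.497 0.168 0.206]
207 [0.498 0.169 0.2  ]
210 [0.496 0.169 0.191]
213 [0.496 0.17  0.185]
216 [0.473 0.163 0.16 ]
219 [0.485 0.167 0.162]
222 [0.491 0.17  0.16 ]
225 [0.492 0.171 0.154]
228 [0.493 0.172 0.147]
231 [0.494 0.173 0.141]
234 [0.491 0.173 0.132]
237 [0.494 0.175 0.127]
```

View pics/c4.png

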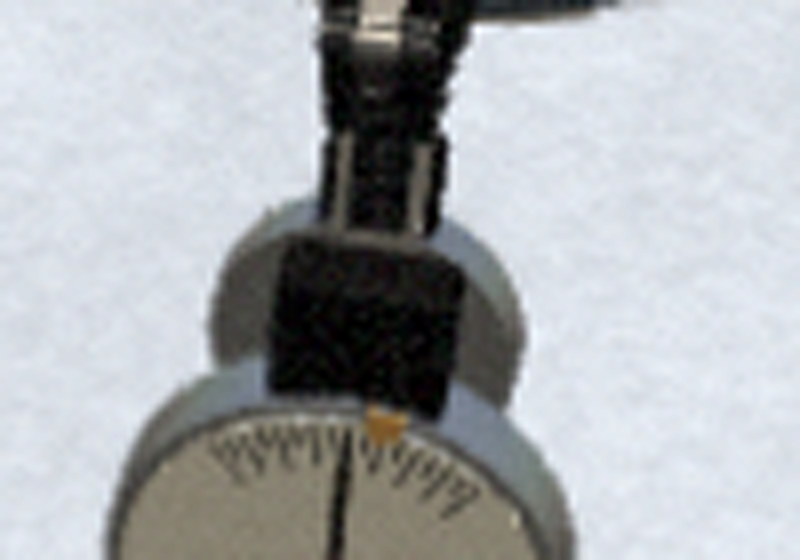

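```bash
python3 - <<'E'
from h import *
for tag in('scene0',):
    c=load(tag);pts=[]
    for v in range(90,175):
        for u in range(560,640):
            if c['depth'][v,u]>0:
                p=at_d(c,u,v)
                if abs(p[0]-.166)<.09 and abs(p[1]-.471)<.09 and .05<p[2]<.4: pts.append(p)
    P=np.array(pts);o=np.argsort(P[:,2]);print(P[o[:300:25]].round(3))
c=load('s2');P=[]
for v in range(180,225):
    for u in range(380,425):
        p=at_d(c,u,v)
        if abs(p[0]-.485)<.06 and abs(p[1]-.166)<.06 and p[2]>.167:P.append(p)
P=np.array(P);o=np.argsort(P[:,2]);print(len(P));print(P[o[:120:10]].round(3))
E
```

```text
[[0.143 0.435 0.243]
 [0.188 0.512 0.25 ]
 [0.151 0.433 0.254]
 [0.152 0.417 0.257]
 [0.191 0.518 0.26 ]
 [0.158 0.43  0.263]
 [0.16  0.429 0.267]
 [0.148 0.433 0.269]
 [0.19  0.52  0.273]
 [0.157 0.431 0.275]
 [0.191 0.517 0.279]
 [0.146 0.434 0.283]]
537
[[0.489 0.172 0.177]
 [0.491 0.158 0.18 ]
 [0.489 0.178 0.183]
 [0.48  0.178 0.185]
 [0.492 0.159 0.188]
 [0.496 0.171 0.19 ]
 [0.497 0.168 0.192]
 [0.484 0.178 0.194]
 [0.496 0.175 0.196]
 [0.493 0.159 0.198]
 [0.497 0.171 0.2  ]
 [0.498 0.167 0.202]]
```

The fingertips really end about 27 mm higher than the reported TCP implies: 16 mm above it when open at the start, 5 mm above it when shut. So the shut fingers were pressing on top of the block. I'll open and go down by that much more.

Call:
{"api": "arm_command", "payload": {"steps": [[0,0,-0.5,0,100],[0,0,-0.5,0,100],[0,0,-0.5,0,100],[0,0,-0.5,0,100],[0,0,-0.5,0,100],[0,0,-0.5,0,100],[0,0,0.5,0,100],[0,0,1.5,0,100],[0,0,2.5,0,100],[0,0,3.5,0,100],[0,0,4.2,0,100],[0,0,4.2,0,100]]}}

```text
time_s: 5.38
eef_pos: [0.4841, 0.1658, 0.1298]
orientation: [-3.141, 0.0, 1.818]
force: [0.6, -0.1, 0.8]
finger_gap: 0.0856
grasp_force: 0.0
```

```bash
python3 - <<'E'
from h import *
c=snap('scene','s3');P=[]
for v in range(185,245):
    for u in range(370,435):
        p=at_d(c,u,v)
        if abs(p[0]-.485)<.09 and abs(p[1]-.166)<.06 and p[2]>.12:P.append(p)
P=np.array(P);st=read_state();print(st['eef_pos'],st['force'],st['finger_gap'])
F=P[P[:,0]>.51];o=np.argsort(F[:,2]);print('front finger',F[o[:60:8]].round(3))
B=P[(P[:,0]<.5)&(P[:,2]<.166)&(P[:,2]>.14)];print('block',B.mean(0),B.min(0),B.max(0))
E
```

```text
[0.4842944  0.16581173 0.13025199] [-0.37508946 -0.48966957 -0.34745179] 0.08540813617597803
front finger [[0.529 0.181 0.146]
 [0.531 0.178 0.149]
 [0.533 0.17  0.154]
 [0.533 0.169 0.156]
 [0.538 0.178 0.158]
 [0.538 0.182 0.159]
 [0.539 0.176 0.16 ]
 [0.532 0.187 0.162]]
block [0.48634337 0.17541956 0.15515928] [0.47017648 0.14514394 0.14019038] [0.49931022 0.18994494 0.16559336]
```

Call:
{"api": "arm_command", "payload": {"steps": [[0,0,0,0,60],[0,0,0,0,45],[0,0,0,0,35],[0,0,0,0,25],[0,0,0,0,15],[0,0,0,0,5],[0,0,0,0,0],[0,0,0,0,0],[0,0,0,0,0]], "grip_force": 35}}

```text
time_s: 6.55
eef_pos: [0.4844, 0.1659, 0.1304]
orientation: [3.142, -0.0, 1.818]
force: [-3.0, -0.5, 4.6]
finger_gap: 0.019
grasp_force: 35.6
```

Call:
{"api": "arm_command", "payload": {"steps": [[0,0,-0.5,0,0],[0,0,-2,0,0],[0,0,-4.5,0,0],[0,0,-7,0,0],[0,0,-9.5,0,0],[0,0,-12,0,0],[0,0,-13.5,0,0],[0,0,-14,0,0],[0,0,-14,0,0]]}}

```text
time_s: 7.68
eef_pos: [0.4844, 0.1659, 0.2704]
orientation: [3.141, -0.0, 1.818]
force: [0.2, -0.8, -4.3]
finger_gap: 0.0192
grasp_force: 34.7
```

Call:
{"api": "arm_command", "payload": {"steps": [[-1,-0.2,0,1,0],[-3,-0.6,0,2.5,0],[-6,-1.3,0,5,0],[-9,-1.9,0,7.5,0],[-12,-2.6,0,10,0],[-15,-3.2,0,12.5,0],[-18,-3.9,0,15,0],[-21,-4.5,0,17.5,0],[-24,-5.1,0,20,0],[-27,-5.8,0,22.5,0],[-30,-6.4,0,25,0],[-33,-7.1,0,27.5,0],[-35.5,-7.6,0,30,0],[-36.6,-7.8,0,31,0],[-36.9,-7.9,0,31,0],[-36.9,-7.9,0,31,0],[-36.9,-7.9,0,31,0],[-36.9,-7.9,0,31,0]]}}

```text
time_s: 9.93
eef_pos: [0.498, -0.2107, 0.2704]
orientation: [3.141, -0.0, 1.278]
force: [0.2, -0.0, -5.4]
finger_gap: 0.0196
grasp_force: 34.7
```

```bash
python3 - <<'E'
from h import *
st=read_state();print(st['time_s'],st['eef_pos'],st['orientation'],st['force'],st['finger_gap'],st['grasp_force'])
for n in('scene','top'):
    c=snap(n,n+'4')
c=load('scene4');print(proj(c,np.array([.498,-.211,.211])),proj(c,np.array([.498,-.211,.14])))
i=c['img'][::,:,::-1];u,v=map(int,proj(c,np.array([.498,-.211,.19])))
j=i[v-70:v+80,u-100:u+100];print(u-100,v-70)
cv2.imwrite('pics/c5.png',np.clip(cv2.resize(j,(800,600),interpolation=2)*1.5,0,255).astype(np.uint8))
E
```

```text
9.925 [ 0.49795705 -0.21074938  0.27042963] [ 3.14145695e+00 -7.53914035e-05  1.27753219e+00] [ 0.16727716 -0.04713492 -5.40710236] 0.019581941176762287 34.69276249408722
(np.float64(236.41246670975306), np.float64(152.36242630533545)) (np.float64(238.90716820312724), np.float64(180.26416359757758))
137 90
```

View pics/c5.png

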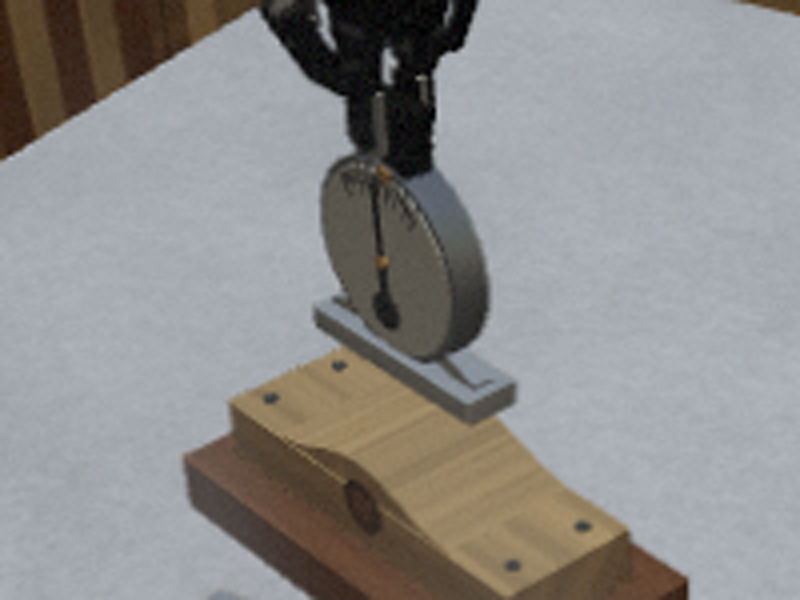

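The gauge is held upright over the hump, needle at zero, with the mark just right of it at about (384,172) in the crop. The dial is seen obliquely here, so I'll fit the mark angle by colour centroid from the earlier front-on pictures.

```bash
cat >> h.py <<'E'
def brass(c,X,g,a=0,pr=True):
    """X: foot centre, g yaw, a tilt; returns dial coords (y,z from pivot) of brass blobs & needle"""
    ex=np.array([np.cos(g),np.sin(g),0]);ey0=np.array([-np.sin(g),np.cos(g),0]);ez0=np.array([0,0,1.])
    ey=np.cos(a)*ey0+np.sin(a)*ez0;ez=-np.sin(a)*ey0+np.cos(a)*ez0
    O=X+.071*ez+.0125*ex
    N=140;S=.0005  # rectified patch 0.5mm/px
    m=np.zeros((2*N,2*N,2),np.float32)
    for i in range(2*N):
        for j in range(2*N): m[i,j]=proj(c,O+(j-N)*S*ey+(N-i)*S*ez)
    r=cv2.remap(c['img'],m[...,0],m[...,1],cv2.INTER_CUBIC).astype(float)
    sat=np.clip(r[...,0]-r[...,2]-35,0,None)   # brass: red - blue
    ii,jj=np.mgrid[:2*N,:2*N];yy=(jj-N)*S;zz=(N-ii)*S;out=[]
    for sel in ((np.hypot(yy,zz)<.015),((zz>.035)&(zz<.068)&(abs(yy)<.025))):
        w=sat*sel;out.append(np.array([(w*yy).sum(),(w*zz).sum()])/w.sum())
    # needle: dark between 18 and 42 mm up
    dk=np.clip(90-r.mean(2),0,None); cy,cz=out[0]
    pts=[]
    for rad in np.arange(.012,.040,.001):
        i=int(round(N-(cz+rad)/S));w=np.clip(np.median(r[i,N-60:N+60].mean(1))-15-r[i,N-60:N+60].mean(1),0,None)
        if w.sum()>0: pts.append(((w*yy[i,N-60:N+60]).sum()/w.sum(),cz+rad))
    pts=np.array(pts);k=np.polyfit(pts[:,1],pts[:,0],1)
    d=out[1]-out[0]
    if pr: print('hub',out[0].round(4),'mark',out[1].round(4),'ang',np.arctan2(-d[0],d[1]),'needle slope ang',-np.arctan(k[0]),'resid',np.std(pts[:,0]-np.polyval(k,pts[:,1])))
    return r.astype(np.uint8)
E
python3 - <<'E'
from h import *
R=[brass(load(t),X,.246) for t,X in(('scene0',np.array([.4838,.1655,0])),('s2',np.array([.484,.1655,0])),('s3',np.array([.484,.1655,0])))]
R.append(brass(load('scene4'),np.array([.498,-.2107,.140]),-.294))
cv2.imwrite('pics/c6.png',np.hstack([R[0],R[3]])[:,:,::-1])
E
```

```text
hub [ 0.0022 -0.0023] mark [0.0098 0.0546] ang -0.1330209656638906 needle slope ang -0.05188287221569339 resid 0.0013272888502278662
hub [ 0.0024 -0.002 ] mark [0.0102 0.0547] ang -0.1374094247501263 needle slope ang -0.027490356191762145 resid 0.0009211770834804941
hub [ 0.0018 -0.0014] mark [0.0128 0.0559] ang -0.18983598741433666 needle slope ang 0.06773544212197241 resid 0.0013424125686153311
hub [ 0.0023 -0.0002] mark [0.0091 0.0564] ang -0.11943989077287587 needle slope ang 0.01868493972768119 resid 0.0002662657007594801
```

View pics/c6.png

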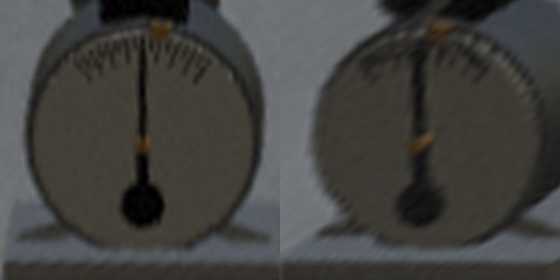

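I'll turn the dial to the camera here and average several pictures to get the mark angle.

Call:
{"api": "arm_command", "payload": {"steps": [[0,0,0,-4,0],[0,0,0,-12,0],[0,0,0,-22,0],[0,0,0,-32,0],[0,0,0,-42,0],[0,0,0,-50,0],[0,0,0,-54,0],[0,0,0,-54,0],[0,0,0,-54,0],[0,0,0,-54,0],[0,0,0,-54,0],[0,0,0,-54,0],[0,0,0,-54,0],[0,0,0,-54,0]]}}

```text
time_s: 11.78
eef_pos: [0.4979, -0.2113, 0.2703]
orientation: [-3.142, -0.0, 2.219]
force: [0.3, 0.5, -4.2]
finger_gap: 0.0197
grasp_force: 34.8
```

```bash
cat > b2.py <<'E'
from h import *
def avg(tag,n=10):
    cs=[capture('scene') for _ in range(n)];c=cs[0];c['img']=np.mean([k['img'] for k in cs],0).astype(np.float32);pickle.dump(c,open(f'pics/{tag}.pkl','wb'));return c
def rect(c,X,g,a=0,S=.0002,N=350):
    ex=np.array([np.cos(g),np.sin(g),0]);ey0=np.array([-np.sin(g),np.cos(g),0]);ez0=np.array([0,0,1.])
    ey=np.cos(a)*ey0+np.sin(a)*ez0;ez=-np.sin(a)*ey0+np.cos(a)*ez0;O=X+.071*ez+.0125*ex
    m=np.array([[proj(c,O+(j-N)*S*ey+(N-i)*S*ez) for j in range(2*N)] for i in range(2*N)],np.float32)
    return cv2.remap(c['img'],m[...,0],m[...,1],cv2.INTER_CUBIC)
def analyse(r,S=.0002,N=350,zmax=.066):
    ii,jj=np.mgrid[:2*N,:2*N];y=(jj-N)*S;z=(N-ii)*S
    ratio=(r[...,0]-r[...,2])/(r.sum(2)+1)
    # colour mask relative to dial background
    base=np.median(ratio[np.hypot(y,z)<.045]);w=np.clip(ratio-base-.08,0,None)
    w[r.sum(2)<60]=0
    def cen(s): q=w*s;return np.array([(q*y).sum(),(q*z).sum()])/q.sum()
    hub=cen(np.hypot(y,z)<.012);mk=cen((z>.044)&(z<zmax)&(abs(y)<.025))
    d=mk-hub;th=np.arctan2(-d[0],d[1])
    # darkness vs angle: needle (r 12..34 mm) and bob below
    L=r.sum(2);yy,zz=y-hub[0],z-hub[1];rad=np.hypot(yy,zz)
    bg=np.median(L[rad<.045]);dk=np.clip(bg*.8-L,0,None)
    nz=cen2=lambda s:np.array([(dk*s*yy).sum(),(dk*s*zz).sum()])/(dk*s).sum()
    up=cen2((zz>.010)&(zz<.036)&(abs(yy)<.012));bob=cen2((zz<-.012)&(zz>-.038)&(abs(yy)<.015))
    v=up-bob
    print('hub',hub.round(4),'mark',mk.round(4),'ang %.4f'%th,'needle(up-bob) %.4f'%np.arctan2(-v[0],v[1]),'up',up.round(4),'bob',bob.round(4))
    return w
E
python3 - <<'E'
from b2 import *
st=read_state();print(st['time_s'],st['eef_pos'],st['orientation'])
c=avg('avg1');g=st['orientation'][2]-np.pi/2
X=np.array([*st['eef_pos'][:2],.140]);r=rect(c,X,g);w=analyse(r)
cv2.imwrite('pics/c7.png',cv2.resize(np.hstack([np.clip(r[:,:,::-1]*1.6,0,255),np.repeat(np.clip(w*1500,0,255)[...,None],3,2)]).astype(np.uint8),(800,400)))
E
```

```text
11.775 [ 0.49787991 -0.21127587  0.27029791] [-3.14158702e+00 -3.77475257e-05  2.21899736e+00]
hub [ 0.0005 -0.0033] mark [0.0096 0.0531] ang -0.1598 needle(up-bob) 0.0009 up [0.0004 0.0234] bob [ 0.0004 -0.0278]
```

View pics/c7.png

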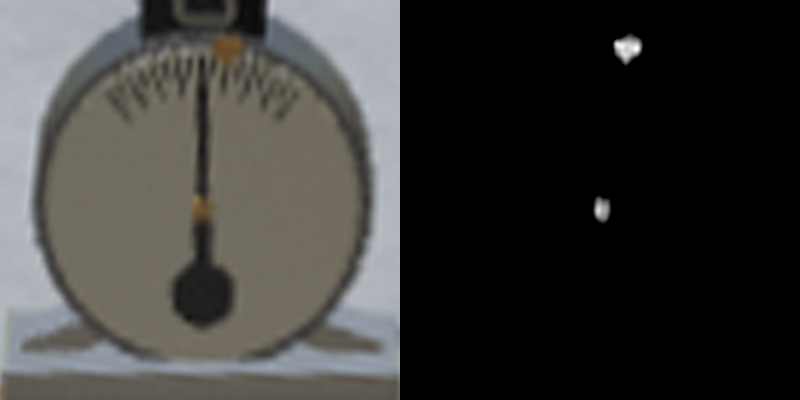

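The dial, seen front-on, puts the mark at -0.160 rad with the needle at 0.001. The tilt needed is therefore +0.16 rad. I'll turn back and lower onto the crown.

Call:
{"api": "arm_command", "payload": {"steps": [[0,0,0,4,0],[0,0,0,12,0],[0,0,0,22,0],[0,0,0,32,0],[0,0,0,42,0],[0,0,0,50,0],[0,0,0.5,54,0],[0,0,1.5,54,0],[0,0,2.5,54,0],[0,0,3.3,54,0],[0,0,3.7,54,0],[0,0,3.9,54,0],[0,0,3.9,54,0],[0,0,3.9,54,0]], "grip_force": 25}}

```text
time_s: 14.02
eef_pos: [0.498, -0.2113, 0.2316]
orientation: [3.141, 0.0, 1.277]
force: [-0.5, -0.0, -3.7]
finger_gap: 0.0194
grasp_force: 34.7
```

Call:
{"api": "arm_command", "payload": {"steps": [[0,0,0.05,0,0],[0,0,0.1,0,0],[0,0,0.15,0,0],[0,0,0.2,0,0],[0,0,0.25,0,0],[0,0,0.3,0,0],[0,0,0.3,0,0],[0,0,0.3,0,0]]}}

```text
time_s: 15.02
eef_pos: [0.4979, -0.2113, 0.2283]
orientation: [3.141, -0.0, 1.277]
force: [0.4, 0.2, -5.2]
finger_gap: 0.0198
grasp_force: 34.7
```

Call:
{"api": "arm_command", "payload": {"steps": [[0,0,0.05,0,0],[0,0,0.1,0,0],[0,0,0.15,0,0],[0,0,0.2,0,0],[0,0,0.25,0,0],[0,0,0.25,0,0],[0,0,0.25,0,0]]}}

```text
time_s: 15.9
eef_pos: [0.498, -0.2113, 0.2263]
orientation: [3.141, 0.0, 1.277]
force: [-1.5, 1.0, 6.6]
finger_gap: 0.0192
grasp_force: 36.1
```

Call:
{"api": "arm_command", "payload": {"steps": [[-0.1,0,0,0,0],[-0.3,0,0.03,0,0],[-0.5,0,0.05,0,0],[-0.7,0,0.05,0,0],[-0.9,0,0.05,0,0],[-1.1,0,0.05,0,0],[-1.23,0,0.05,0,0],[-1.23,0,0.05,0,0],[-1.23,0,0.05,0,0],[-1.23,0,0.05,0,0],[-1.23,0,0.05,0,0],[-1.23,0,0.05,0,0],[-1.23,0,0.05,0,0],[-1.23,0,0.05,0,0]]}}

```text
time_s: 17.65
eef_pos: [0.4946, -0.2228, 0.2259]
orientation: [3.141, -0.001, 1.277]
force: [-1.7, 3.4, 7.3]
finger_gap: 0.0195
grasp_force: 36.7
```

```bash
cat > chk.py <<'E'
from b2 import *
import sys
a=float(sys.argv[1]);st=read_state();print(st['time_s'],st['eef_pos'],st['force'])
c=avg(sys.argv[2],8);g=-.294;n=np.array([-np.sin(g),np.cos(g),0])
h=.1535
# foot centre from crown, assuming rolling about crown
X=np.array([.498,-.2113,.016])+(.08*np.array([0,0,np.cos(a)])-.08*np.sin(a)*n)+.08*a*(np.cos(a)*n+np.array([0,0,np.sin(a)]))
r=rect(c,X,g,a);w=analyse(r,zmax=.062)
r2=rect(c,X,g,a,S=.0004)
cv2.imwrite(f'pics/{sys.argv[2]}.png',cv2.resize(np.hstack([np.clip(k[:,:,::-1]*1.6,0,255) for k in (r,r2)]).astype(np.uint8),(800,400)))
E
python3 chk.py .08 roll1
```

```text
17.65 [ 0.49458215 -0.2227604   0.22586425] [-1.74115372  3.40575676  7.26976488]
hub [ 0.0005 -0.002 ] mark [0.01   0.0536] ang -0.1697 needle(up-bob) -0.0793 up [0.0013 0.0229] bob [-0.0028 -0.028 ]
```

View pics/roll1.png

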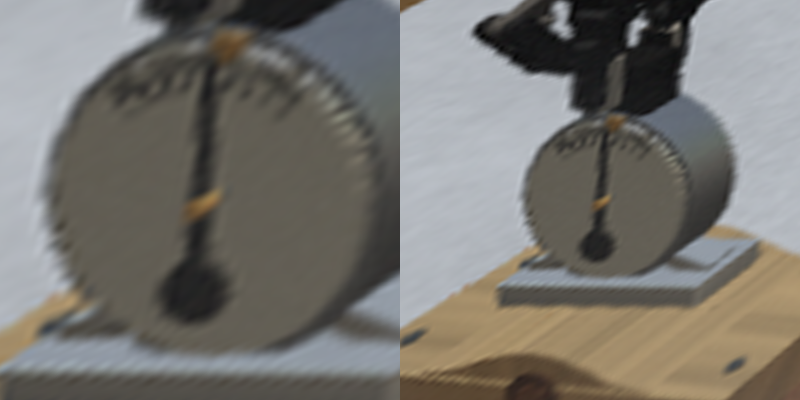

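The needle reads -0.079 at half way and the gauge is rolling without slip, with the foot still centred. Now the second half.

Call:
{"api": "arm_command", "payload": {"steps": [[-0.1,0,0.01,0,0],[-0.3,0,0.02,0,0],[-0.5,0,0.03,0,0],[-0.7,0,0.04,0,0],[-0.9,0,0.05,0,0],[-1.1,0,0.06,0,0],[-1.25,0,0.07,0,0],[-1.25,0,0.07,0,0],[-1.25,0,0.07,0,0],[-1.25,0,0.07,0,0],[-1.25,0,0.07,0,0],[-1.25,0,0.07,0,0],[-1.25,0,0.07,0,0],[-1.25,0,0.07,0,0],[-1.25,0,0.07,0,0],[-1.25,0,0.07,0,0],[-1.25,0,0.07,0,0],[-1.25,0,0.07,0,0]]}}

```text
time_s: 20.3
eef_pos: [0.4909, -0.2348, 0.225]
orientation: [3.141, -0.001, 1.277]
force: [-1.8, 2.6, 5.0]
finger_gap: 0.0195
grasp_force: 36.7
```

```bash
python3 chk.py .16 roll2; python3 - <<'E'
from b2 import *
# same-view reference with gauge level (scene4, single picture) for parallax bias
c=load('scene4');c['img']=c['img'].astype(np.float32);analyse(rect(c,np.array([.498,-.2107,.140]),-.294),zmax=.062)
# centroid in the same oblique view of mark/hub/needle: mark vs needle directly, in rectified picture of roll2
E
```

```text
20.3 [ 0.49085606 -0.23476159  0.22495351] [-1.84171719  2.55515036  5.03043274]
hub [ 0.0005 -0.0022] mark [0.0103 0.0536] ang -0.1745 needle(up-bob) -0.1518 up [0.0028 0.0231] bob [-0.0049 -0.0276]
hub [ 0.0001 -0.0019] mark [0.0092 0.054 ] ang -0.1618 needle(up-bob) 0.0165 up [-0.0011  0.0235] bob [-0.0002 -0.0278]
```

```bash
cat > ecc.py <<'E'
from b2 import *
import sys
g=-.294;n=np.array([-np.sin(g),np.cos(g),0])
def foot(a): return np.array([.498,-.2113,.016])+(.08*np.array([0,0,np.cos(a)])-.08*np.sin(a)*n)+.08*a*(np.cos(a)*n+np.array([0,0,np.sin(a)]))
S=.0004;N=175
def gr(tag,X,a): 
    c=load(tag);c['img']=np.float32(c['img']);return cv2.GaussianBlur(rect(c,X,g,a,S,N).sum(2),(0,0),2).astype(np.float32)
ii,jj=np.mgrid[:2*N,:2*N];y=(jj-N)*S;z=(N-ii)*S;rad=np.hypot(y,z)
m=(((rad>.036)&(rad<.063)&(z<.062))|((z<-.054)&(z>-.073)&(abs(y)<.069)))&~((abs(y)<.012)&(z<-.02)&(z>-.045))
def rel(A,B):
    W=np.eye(2,3,dtype=np.float32);cc,W=cv2.findTransformECC(A,B,W,cv2.MOTION_EUCLIDEAN,(3,200,1e-7),(m*255).astype(np.uint8),5)
    ctr=W[:,:2]@np.array([N,N])+W[:,2]-N
    return cc,np.arctan2(W[1,0],W[0,0]),ctr*S*1000
ref=gr('scene4',np.array([.498,-.2107,.140]),0)
for t,a in [('roll1',.08),('roll2',.16)]+[(q,.16) for q in sys.argv[1:]]:
    cc,th,sh=rel(ref,gr(t,foot(a),a))
    print(t,'cc %.3f'%cc,'rot(img cw+) %.4f'%th,'a_true = %.4f'%(a-th),'shift mm (right=+y,down)',sh.round(2))
# sign test: rectify roll2 with a=.14 should give th lower/higher
print('test a=.14',rel(ref,gr('roll2',foot(.14),.14))[1])
E
python3 ecc.py
```

```text
roll1 cc 0.965 rot(img cw+) 0.0088 a_true = 0.0712 shift mm (right=+y,down) [0.4  0.22]
roll2 cc 0.943 rot(img cw+) 0.0153 a_true = 0.1447 shift mm (right=+y,down) [0.85 0.49]
test a=.14 -0.0057319026
```

Registration gives a true tilt of about 0.145, against the mark at 0.160. I'll rock it about 2.5 mm further.

Call:
{"api": "arm_command", "payload": {"steps": [[-0.05,0,0,0,0],[-0.15,0,0.01,0,0],[-0.25,0,0.02,0,0],[-0.25,0,0.02,0,0],[-0.25,0,0.02,0,0],[-0.25,0,0.02,0,0],[-0.25,0,0.02,0,0],[-0.25,0,0.02,0,0],[-0.25,0,0.02,0,0],[-0.25,0,0.02,0,0],[-0.25,0,0.02,0,0],[-0.25,0,0.02,0,0],[-0.25,0,0.02,0,0],[-0.25,0,0.02,0,0],[-0.25,0,0.02,0,0],[-0.25,0,0.02,0,0],[-0.25,0,0.02,0,0],[-0.25,0,0.02,0,0]]}}

```text
time_s: 22.95
eef_pos: [0.4901, -0.2372, 0.2247]
orientation: [3.141, -0.0, 1.277]
force: [-1.9, 3.1, 5.9]
finger_gap: 0.0195
grasp_force: 36.8
```

```bash
python3 chk.py .16 roll3; python3 ecc.py roll3; python3 -c "
from b2 import *
c=load('roll3');print(read_state()['finger_gap'],read_state()['grasp_force'])"
```

```text
22.95 [ 0.49014041 -0.23720982  0.22473666] [-1.92205672  3.08378324  5.94053091]
hub [-0.001 -0.002] mark [0.0085 0.054 ] ang -0.1677 needle(up-bob) -0.1529 up [0.0033 0.0233] bob [-0.0045 -0.0275]
roll1 cc 0.965 rot(img cw+) 0.0088 a_true = 0.0712 shift mm (right=+y,down) [0.4  0.22]
roll2 cc 0.943 rot(img cw+) 0.0153 a_true = 0.1447 shift mm (right=+y,down) [0.85 0.49]
roll3 cc 0.935 rot(img cw+) -0.0032 a_true = 0.1632 shift mm (right=+y,down) [-0.01  0.28]
test a=.14 -0.0057319026
0.019352571437193593 36.837363839149475
```

```bash
cat >> ecc.py <<'E'
print('variants')
c=avg('fin',20);base=m.copy()
for nm,mm in (('dial',base&(z>-.05)),('foot',base&(z<-.05)),('marktop',(rad>.036)&(rad<.06)&(z>.0))):
    m=mm
    for t,a in (('fin',.16),('fin',.15),('roll1',.07)):
        try: cc,th,sh=rel(ref,gr(t,foot(a),a));print(nm,t,'%.3f a_true %.4f'%(cc,a-th),sh.round(2))
        except Exception as e: print(nm,'fail')
for a in(.15,.16): analyse(rect(c,foot(a),g,a),zmax=.062)
st=read_state();print(st['time_s'],st['force'])
E
python3 ecc.py | sed -n '/variants/,$p'
```

```text
variants
dial fin 0.928 a_true 0.0622 [-0.8   0.19]
dial fin 0.923 a_true 0.0602 [-1.52  0.03]
dial roll1 0.956 a_true 0.0592 [-0.58  0.45]
foot fin 0.981 a_true 0.1715 [0.64 0.02]
foot fin 0.981 a_true 0.1710 [-0.3  -0.12]
foot roll1 0.991 a_true 0.0765 [ 0.36 -0.01]
marktop fin 0.913 a_true 0.0718 [-0.35  0.1 ]
marktop fin 0.896 a_true 0.0667 [-1.05 -0.05]
marktop roll1 0.924 a_true 0.0714 [-0.41  0.22]
hub [-0.0017 -0.002 ] mark [0.0072 0.0542] ang -0.1586 needle(up-bob) -0.1442 up [0.0031 0.0234] bob [-0.0043 -0.0275]
hub [-0.001  -0.0021] mark [0.0085 0.054 ] ang -0.1685 needle(up-bob) -0.1536 up [0.0033 0.0233] bob [-0.0045 -0.0275]
24.35 [-1.24205586  2.59496355  5.98235318]
```

The estimates disagree by about 0.02 rad because the view is oblique. I'll lift straight up, keeping the tilt in the grip, and read mark against needle front-on.

Call:
{"api": "arm_command", "payload": {"steps": [[0,0,-0.5,0,0],[0,0,-1.5,0,0],[0,0,-3,0,0],[0,0,-4,-5,0],[0,0,-4,-14,0],[0,0,-4,-24,0],[0,0,-4,-34,0],[0,0,-4,-43,0],[0,0,-4,-50,0],[0,0,-4,-54,0],[0,0,-4,-54,0],[0,0,-4,-54,0],[0,0,-4,-54,0],[0,0,-4,-54,0],[0,0,-4,-54,0],[0,0,-4,-54,0],[0,0,-4,-54,0],[0,0,-4,-54,0],[0,0,-4,-54,0],[0,0,-4,-54,0]]}}

```text
time_s: 26.85
eef_pos: [0.49, -0.2374, 0.2644]
orientation: [-3.142, -0.0, 2.219]
force: [0.1, 0.1, -5.8]
finger_gap: 0.0191
grasp_force: 35.3
```

```bash
python3 - <<'E'
from b2 import *
st=read_state();print(st['time_s'],st['eef_pos'],st['orientation'][2])
c=avg('avg2',12);g=st['orientation'][2]-np.pi/2;n=np.array([-np.sin(g),np.cos(g),0])
for a in(.155,.17):
    X=st['eef_pos']+np.array([0,0,.0235])-.1535*(-np.sin(a)*n+np.array([0,0,np.cos(a)]))
    R=rect(c,X,g,a);analyse(R);analyse(R,zmax=.062)
# foot tilt vs level avg1 by ECC
S=.0004;N=175;f=lambda c,X,g,a:cv2.GaussianBlur(rect(c,X,g,a,S,N).sum(2),(0,0),2).astype(np.float32)
c1=load('avg1');ref=f(c1,np.array([.4979,-.2113,.140]),.648,0)
ii,jj=np.mgrid[:2*N,:2*N];y=(jj-N)*S;z=(N-ii)*S
m=((z<-.054)&(z>-.073)&(abs(y)<.068)).astype(np.uint8)*255
for a in(.155,.17):
    X=st['eef_pos']+np.array([0,0,.0235])-.1535*(-np.sin(a)*n+np.array([0,0,np.cos(a)]))
    W=np.eye(2,3,dtype=np.float32);cc,W=cv2.findTransformECC(ref,f(c,X,g,a),W,cv2.MOTION_EUCLIDEAN,(3,200,1e-7),m,5)
    print('foot a',cc,a-np.arctan2(W[1,0],W[0,0]),W[:,:2]@np.array([N,N+177])+W[:,2]-np.array([N,N+177]))
E
```

```text
26.85 [ 0.48998614 -0.23738992  0.2644114 ] 2.2190997264763017
hub [ 0.0017 -0.0032] mark [0.0103 0.0527] ang -0.1527 needle(up-bob) -0.1538 up [0.0036 0.023 ] bob [-0.0042 -0.0277]
hub [ 0.0017 -0.0032] mark [0.0103 0.0527] ang -0.1527 needle(up-bob) -0.1538 up [0.0036 0.023 ] bob [-0.0042 -0.0277]
hub [ 0.0004 -0.0032] mark [0.0099 0.0526] ang -0.1677 needle(up-bob) -0.1679 up [0.004 0.023] bob [-0.0046 -0.0276]
hub [ 0.0004 -0.0032] mark [0.0099 0.0526] ang -0.1677 needle(up-bob) -0.1679 up [0.004 0.023] bob [-0.0046 -0.0276]
foot a 0.9832649590188562 0.16403627 [4.53269219 0.62926703]
foot a 0.9816825025306456 0.16434406 [-2.02570292  0.58890461]
```

Front-on, mark and needle agree within 0.002 rad. Turning back and lowering to the same pose.

Call:
{"api": "arm_command", "payload": {"steps": [[0,0,0,5,0],[0,0,0,14,0],[0,0,0,24,0],[0,0,0,34,0],[0,0,0,43,0],[0,0,0,50,0],[0,0,0.5,54,0],[0,0,1.5,54,0],[0,0,2.5,54,0],[0,0,3.2,54,0],[0,0,3.5,54,0],[0,0,3.6,54,0],[0,0,3.7,54,0],[0,0,3.75,54,0],[0,0,3.8,54,0],[0,0,3.85,54,0],[0,0,3.9,54,0],[0,0,3.95,54,0],[0,0,4,54,0],[0,0,4,54,0]]}}

```text
time_s: 29.95
eef_pos: [0.49, -0.2374, 0.2246]
orientation: [3.141, 0.0, 1.277]
force: [-1.4, -0.7, -0.3]
finger_gap: 0.0194
grasp_force: 35.9
```

Call:
{"api": "arm_command", "payload": {"steps": [[0,0,0,0,0],[0,0,0,0,0],[0,0,0,0,0],[0,0,0,0,0],[0,0,0,0,0],[0,0,0,0,0],[0,0,0,0,0],[0,0,0,0,0],[0,0,0,0,0],[0,0,0,0,0],[0,0,0,0,0],[0,0,0,0,0],[0,0,0,0,0],[0,0,0,0,0],[0,0,0,0,0],[0,0,0,0,0]]}}

```text
time_s: 31.95
eef_pos: [0.4901, -0.2375, 0.2246]
orientation: [3.141, 0.0, 1.277]
force: [-1.3, -1.3, 5.6]
finger_gap: 0.0193
grasp_force: 36.6
```

```bash
python3 - <<'E'
import sys;sys.argv=['x']
exec(open('ecc.py').read().split("ref=gr(")[0])
c=avg('fin2',20);fin=load('fin')
A=gr('fin',foot(.16),.16);B=gr('fin2',foot(.16),.16)
print('vs before lift',rel(A,B)); m=m&(z<-.05);print('foot',rel(A,B))
analyse(rect(c,foot(.16),g,.16),zmax=.062);analyse(rect(fin,foot(.16),g,.16),zmax=.062)
st=read_state();print(st['time_s'],st['eef_pos'],st['force'],st['finger_gap'])
# bystanders
s0=load('scene0')['img'].astype(int)
d=np.abs(c['img']-s0).mean(2)
for nm,(u0,u1,v0,v1) in dict(tape=(235,285,290,345),jar=(325,368,325,378),hammer=(118,226,236,330)).items(): print(nm,(d[v0:v1,u0:u1]>25).mean())
E
```

```text
vs before lift (0.9796235833085742, np.float32(0.009962044), array([-1.44719335,  0.35708348]))
foot (0.9920369805850513, np.float32(0.009737524), array([-1.12683824,  0.34225494]))
hub [-0.0014 -0.0021] mark [0.008  0.0537] ang -0.1674 needle(up-bob) -0.1536 up [0.0026 0.0233] bob [-0.0053 -0.0276]
hub [-0.001  -0.0021] mark [0.0085 0.054 ] ang -0.1685 needle(up-bob) -0.1536 up [0.0033 0.0233] bob [-0.0045 -0.0275]
32.95 [ 0.4900525  -0.23744967  0.22455527] [-2.47373821  0.5793797   5.58146858] 0.019700227774646834
tape 0.0
jar 0.0
hammer 0.0
```

Tilt now looks about 0.005 short of target. I'll nudge it slightly and let it settle.

Call:
{"api": "arm_command", "payload": {"steps": [[-0.03,0,0,0,0],[-0.08,0,0,0,0],[-0.08,0,0,0,0],[-0.08,0,0,0,0],[-0.08,0,0,0,0],[-0.08,0,0,0,0],[-0.08,0,0,0,0],[-0.08,0,0,0,0],[-0.08,0,0,0,0],[-0.08,0,0,0,0],[-0.08,0,0,0,0],[-0.08,0,0,0,0],[-0.08,0,0,0,0],[-0.08,0,0,0,0],[-0.08,0,0,0,0],[-0.08,0,0,0,0],[-0.08,0,0,0,0],[-0.08,0,0,0,0]]}}

```text
time_s: 35.2
eef_pos: [0.4899, -0.238, 0.2245]
orientation: [3.141, -0.0, 1.277]
force: [-0.3, 1.6, 6.2]
finger_gap: 0.0193
grasp_force: 36.8
```

```bash
python3 - <<'E'
import sys;sys.argv=['x']
exec(open('ecc.py').read().split("ref=gr(")[0])
c=avg('fin3',20)
A=gr('fin',foot(.16),.16);A2=gr('fin2',foot(.16),.16);B=gr('fin3',foot(.16),.16)
f=m&(z<-.05)
for mm in(m,f):
    m=mm;print('vs prelift',rel(A,B),'vs fin2',rel(A2,B))
analyse(rect(c,foot(.16),g,.16),zmax=.062)
st=read_state();print(st['time_s'],st['eef_pos'],st['force'],st['grasp_force'])
E
```

```text
vs prelift (0.9781455650513533, np.float32(0.0053061727), array([-1.73180338,  0.32084353])) vs fin2 (0.9934360155249147, np.float32(-0.0027059475), array([-0.23671942, -0.07668012]))
vs prelift (0.9923820757490236, np.float32(0.005599807), array([-1.23947693,  0.2826794 ])) vs fin2 (0.9975551478087249, np.float32(-0.0035384856), array([-0.32449483, -0.06847445]))
hub [-0.0022 -0.0022] mark [0.0073 0.0537] ang -0.1668 needle(up-bob) -0.1515 up [0.0031 0.0234] bob [-0.0047 -0.0276]
36.2 [ 0.48987875 -0.2380377   0.22451191] [-0.43844048  0.67533638  5.64391583] 36.78366243839264
```

The tilt went up 0.003–0.004 rad, which is on target within measurement. The gauge rests on the crown with about 11 N of push, so I'm handing in.

```bash
python3 -c "
from cell import *
print(finish_job())"
```

```text
the job is handed in; nothing more can be done
None
```

I handed the job in at about 36 s with the gauge still gripped on the knot's crown under about 11 N of push, the pointer on the set mark to within about 0.01 rad by my measurement, the foot centred to about 2 mm, and the tape, jar and hammer where they were; on the way, a first grasp missed and pressed the gauge's top with about 15 N, and I lifted it off the crown once to check the dial.

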